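Shut and lock the parts chest on the repair bench

TASK

Both drawers of the small grey parts chest have been left open: push each one fully shut with the fingertips. Then, with both drawers home, push the black upright tab on top of the chest to the right (as seen from the robot) as far as it goes, so that the slide's two metal tongues stand in front of the drawers and lock them. Do not lift the chest or shove it along the bench, leave the bottle, the jar and the multimeter as they are, and finish clear of everything.

Things in the scene. Friction and masses are not known exactly. Their poses are not given: they have to be found in the camera images.
- chest: grey steel parts chest, 160 mm deep (x), 300 wide (y), 80 high, about 5 kg, standing loose on rubber feet: a push over about 20 N may shove it along. Origin: centre of its underside, on the bench. x points away from the robot to its back, y left, z up; its front is the plane x = -80 mm and holds two drawers side by side. On its flat top: the lock slide along the front, the bottle at the rear
- left_drawer (a joint): how far the left (+y) drawer is out, m: 0 fully shut (its face then flush with the chest's front), up to 0.09 out, towards chest -x. About 1.5 N of friction plus a little drag, no spring: it stays where it is left
- right_drawer (a joint): the same for the right (-y) drawer
- left_drawer_face (a point): centre of the outer face of the left drawer's front; moves with the drawer. The front is 102 mm wide, from 15 to 68 mm above the bench (this point: 41.5 mm up, chest y = +63 mm). A black pull 50 mm wide sticks 14 mm out of it, 20 to 29 mm above the bench; above the pull the face is bare. Behind the front is an open tray, lower than the front
- right_drawer_face (a point): the same point of the right drawer, at chest y = -77 mm
- lock_slide (a joint): how far the lock slide has gone to the right (chest -y), m: 0 unlocked, 0.036 fully across (locked). About 2 N of friction, no spring: it stays where it is left
- lock_tab (a point): centre of the black upright tab of the lock slide; moves with it. The tab is 36 mm along chest x, 12 along y, from 83.5 to 109.5 mm above the bench; unlocked it is at chest x = -48, y = -7 mm. It stands on a 3 mm aluminium plate that lies on the chest's top along the front edge (chest x -82 to -23 mm; y -23 to +149 mm when unlocked)
- lock_tongue (a point): centre of the front face of the slide's left tongue. Two tongues, 26 mm wide, hang from the slide down to 54 mm above the bench, 2.5 to 6.5 mm in front of the chest's front. Unlocked they hang at chest y = +133 and -7 mm, left of the left drawer and between the drawers, clear of both; locked, each stands before a drawer
- flux_bottle: amber bottle, 34 mm in diameter and 60 mm high, standing loose on the rear part of the chest's top. Origin: centre of its underside. Not to be disturbed
- paste_jar: green jar with a white cap, 56 mm in diameter and 62 mm high, standing loose on the bench beside the chest. Origin: centre of its underside. Not to be disturbed
- multimeter: orange multimeter lying on its back on the bench beside the chest, 85 by 175 mm (its x and y), 36 mm high and 45 mm at its dial. Origin: centre of its underside. Not to be disturbed

How it is judged:
On the way, in this order (a step that is already met when the one before it is completed fails the run):
1. both drawers are fully shut (within 4 mm) (value of joint each of left_drawer, right_drawer below 0.004 m), for 0.2 s.
2. the lock slide is across (at least 31 of its 36 mm) (value of joint lock_slide above 0.031 m), for 0.2 s.
At the end, for the whole second after the job is handed in: Both drawers are within 4 mm of fully shut, the lock slide has gone at least 31 mm of its 36 mm to the right, the chest stands on the bench within 20 mm of where it was, and the bottle, the jar and the multimeter stand within 30 mm of where they were, upright (all of step 1 and value of joint lock_slide above 0.031 m and linear speed of chest below 0.01 m/s and height (world z) of chest below 0.006 m and distance of chest from where it was at the start of the episode below 0.02 m and distance of each of flux_bottle, paste_jar, multimeter from where it was at the start of the episode below 0.03 m and angle between each of flux_bottle, paste_jar, multimeter's own z axis and vertical below 0.2 rad); the robot touches nothing.
It fails at once if the lock slide is pushed across (over 14 mm) while a drawer is still more than 8 mm open (value of joint lock_slide above 0.014 m and value of joint any of left_drawer, right_drawer above 0.008 m).
It fails at once if the chest is lifted or tipped (over 12 mm, or 0.1 rad) (height (world z) of chest above 0.012 m or angle between chest's own z axis and vertical above 0.1 rad).
It fails at once if the chest is shoved along the bench by more than 20 mm (distance of chest from where it was at the start of the episode above 0.02 m).
It fails at once if the bottle, the jar or the multimeter is moved by more than 30 mm, lifted or knocked over (distance of any of flux_bottle, paste_jar, multimeter from where it was at the start of the episode above 0.03 m or angle between any of flux_bottle, paste_jar, multimeter's own z axis and vertical above 0.4 rad).
It also fails if it takes over 48 s, if anything falls off the work surface, if the arm or the gripper's body presses on something with over 40 N, if the wrist force passes 120 N, or if a joint passes its speed limit or range.

ROBOT

A 6-joint arm with a two-finger parallel gripper is mounted at the origin on the work surface. World frame = base frame: x ahead of the robot, y to its left, z up, the work surface at z = 0. Lengths are in m, angles in rad, forces in N, time in s.
With the tool pointing down it reaches from about 0.375 to 0.75 m from the base axis. Payload 9 kg.
Tool frame: the origin (TCP) lies between the finger pads; the fingertips stand robot.tip_reach ahead of it and the grasp point (between the pads) lies 11 mm behind it (robot.tip_reach is the distance from the TCP to the fingertips, in m); z points along the fingers, y is the line along which they close (so a half turn about z gives the same grasp; the last joint's range is limited). The gripper opens to 85 mm and grips with 20 to 120 N. Pads are 22 mm wide; open, the fingers measure 114 mm over their backs; the gripper's body (76 mm by 85 mm) begins 54 mm behind the grasp point. The pads swing forward as they close: fully open they stand 13 mm farther back than shut.
Start: joints at [-1.399, 0.104, 0.097, 1.564, 0, 1.353], TCP at [0.228, -0.555, 0.239] pointing down, gripper open.
Joint ranges: [-2.99, 2.99], [-0.84, 1.86], [-1.1, 1.16], [-1.84, 2.11], [-1.51, 1.56], [-3.14, 3.14]. Speed limits (rad/s): [2.22, 2.22, 2.57, 3.14, 3.14, 3.14].

INTERFACE

Orientations are given as a unit quaternion [x, y, z, w].
In Python, from cell import robot, viewer gives the robot as it stands. The module is installed in compiled form; this text tells all that it offers.
- The arm moves only by the shell command python3 -m pendant 'ROWS' [FORCE]. ROWS is JSON, a list of rows, each a list of 7 numbers: the shift along the tool's x, y, z in cm, then the turn, a rotation vector about the tool's x, y, z in rad, then the finger opening in cm, from 0 to 8.54. A call has 1 to 20 rows; each row is the pose to reach, as a shift and turn from the pose commanded when the call began, along the tool's axes at that moment; what a row does not reach only later rows make up. A row lasts 1/10 s, in which the tool goes at most 50 mm and 8.59 degrees, less where a joint would pass 70% of its speed; a pose out of reach is approached as far as the arm can. A call with a gripper value outside its range is refused whole. The fingers move at their own pace and stop on an object; FORCE is the grip in N (left out, the last holds). Time passes only in rows, so rows that repeat a pose let the fingers close. It gives the time, the measured TCP pose, the force, the opening and the grip force at its end, in the units of the state.
- robot.read_state(): the state, without advancing time (a new reading comes with each control period).
- viewer.read_camera(name): name is "scene" or "top"; returns a dict with "image" (480x640x3 uint8, red, green, blue), "vfov" (degrees; the focal length in pixels is half the picture's height over the tangent of half this angle, whatever the lens; pixels are square), "cx", "cy" (the principal point, pixels), "k1" (the pictures are not rectified: a ray, as slopes to the right and down, at radius r is drawn at 1 + k1 r^2 times it, then the intrinsics apply), "extrinsics" (4x4, takes a point from world to camera coordinates). Camera axes: x right, y down, z forward; pixel columns grow to the right and rows downward; lengths in m; the calibration is good to about 2 mm. A picture is of the moment at which its call begins. There is no depth.
- robot.hand_in(): hands the job in; it is judged then, once.
Trained networks look in a picture, given as the dict that the camera call returned (one of the last four; its "shot" number tells which), for a name from the list of things; names that differ only in an ending like _2 or _b are one class to them, and where a whole thing is asked for, a point or a joint stands for the part that bears it (a point fixed in the world has none). Each returns a list of dicts, best first, with "conf" (0 to 1); they miss things now and then, are a little off and sometimes report something else, mostly with a low value. They report only what shows in the picture. A call takes as long as a camera call.
- viewer.silhouettes(picture, query): "region" (480x640 bool, what is visible of it).
- viewer.spot_point(picture, query): "centre" ([x, y, z] in m, in world coordinates, good to about 4 mm: a listed point, or the origin of a listed thing).
The state is a dict: "clock": time; "joints": joint angles; "dq": joint speeds; "joint_efforts": joint torques, N m; "eef_pos": TCP position; "tcp_rot": TCP orientation; "force": force on the tool from outside, world axes, zero at the start; "ft_torque": the same for the moment, N m; "opening": opening from 0.0 (shut) to 1.0 (fully open); "finger_force": force on a finger pad.
Only numpy, scipy, OpenCV 4.12 (cv2) and the standard library are available. Lean on these libraries where they do the work, as an engineer would, in place of code of your own. Each camera call takes 0.05 s, during which the arm holds its last target. There are 200 camera calls.

## Working session

There is one attempt and no reset: what is moved stays moved. The work goes in short steps, Python scripts to look and compute and a shell command to move; the robot and the scene stay as the last step left them, time stands still between calls to the robot, and variables do not carry over. Pictures are saved under pics/ and viewed, at most 10 in all, crops included, and the job is handed in when it is done.

```bash
mkdir -p pics
cat > h.py <<'E'
import numpy as np,cv2
from cell import robot,viewer
def proj(c,P):
    E=np.array(c["extrinsics"]);p=(E[:3,:3]@np.array(P).T).T+E[:3,3]
    s=p[:,:2]/p[:,2:];r2=(s**2).sum(1,keepdims=True);s=s*(1+c["k1"]*r2)
    f=240/np.tan(np.radians(c["vfov"])/2);return s*f+[c["cx"],c["cy"]]
E
python3 - <<'E'
from h import *
s=robot.read_state();print(s["clock"],s["eef_pos"],s["tcp_rot"],robot.tip_reach)
for n in ("scene","top"):
    c=viewer.read_camera(n);cv2.imwrite(f"pics/{n}0.png",c["image"][:,:,::-1])
    for q in "chest left_drawer_face right_drawer_face lock_tab lock_tongue flux_bottle paste_jar multimeter".split():
        print(n,q,[(np.round(d["centre"],4),round(d["conf"],2)) for d in viewer.spot_point(c,q)[:2]])
E
```

```text
0.0 [ 0.22797403 -0.55466469  0.23852288] [ 9.81062733e-01  1.93689154e-01  2.56492954e-05 -6.51532648e-04] 0.008
scene chest []
scene left_drawer_face [(array([0.5495, 0.1625, 0.0424]), 0.65)]
scene right_drawer_face [(array([0.4927, 0.0286, 0.0407]), 0.86), (array([ 0.644 ,  0.0933, -0.0051]), 0.37)]
scene lock_tab [(array([0.5971, 0.0919, 0.0995]), 0.96)]
scene lock_tongue [(array([0.571 , 0.2313, 0.0697]), 0.72)]
scene flux_bottle [(array([0.6878, 0.1402, 0.0802]), 0.91), (array([0.574 , 0.229 , 0.0672]), 0.66)]
scene paste_jar [(array([ 0.5875, -0.1588, -0.0034]), 0.76)]
scene multimeter [(array([ 0.6811,  0.3468, -0.0062]), 0.71), (array([0.4902, 0.0322, 0.0425]), 0.27)]
top chest [(array([0.6466, 0.0983, 0.0019]), 0.58)]
top left_drawer_face [(array([0.5396, 0.1635, 0.0425]), 0.64)]
top right_drawer_face [(array([0.4894, 0.0294, 0.0382]), 0.76)]
top lock_tab [(array([0.5895, 0.0882, 0.0932]), 0.6), (array([0.5425, 0.1636, 0.038 ]), 0.18)]
top lock_tongue [(array([0.571 , 0.2332, 0.0703]), 0.76)]
top flux_bottle [(array([0.6854, 0.135 , 0.0763]), 0.64)]
top paste_jar [(array([ 0.5834, -0.1649,  0.0026]), 0.9)]
top multimeter [(array([ 6.775e-01,  3.551e-01, -6.000e-04]), 0.8), (array([0.5741, 0.2319, 0.069 ]), 0.36)]
```

View pics/scene0.png

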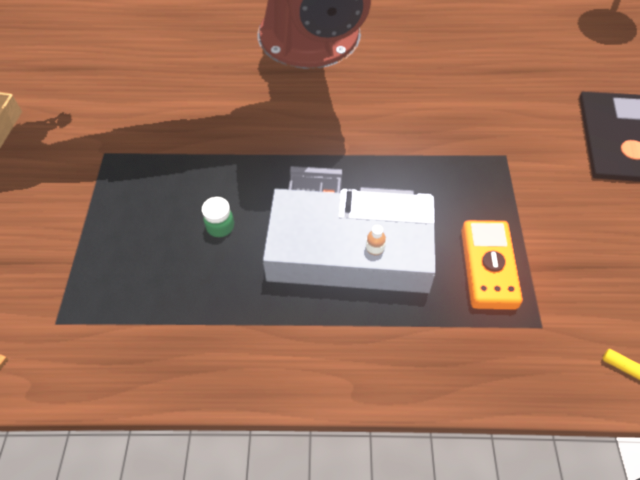

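View pics/top0.png

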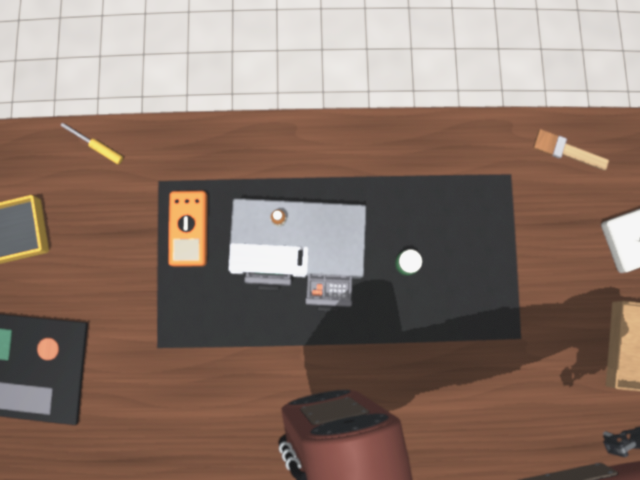

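The pictures agree with the networks. In the top view (robot at the bottom) the chest's top spans about (232,199), (365,205) and (364,277). The right drawer is out about 60 mm and the left about 20 mm, with the tab near (300,257), the jar at (410,261) and the multimeter at (187,228). Next I'll fit the chest's pose.

```bash
cat > fit.py <<'E'
from h import *
from scipy.optimize import least_squares
c=viewer.read_camera("top");s=viewer.read_camera("scene")
M=np.array([[.08,.15,.08],[.08,-.15,.08],[-.08,-.15,.08]])
T=np.array([[232,199],[365,205],[364,277]])
S_=np.array([[433,267],[266,263],[275,191]])
def W(p,P):
    a,b=np.cos(p[2]),np.sin(p[2]);P=np.array(P,float);return np.c_[p[0]+a*P[:,0]-b*P[:,1],p[1]+b*P[:,0]+a*P[:,1],P[:,2]]
pts=[([-.048,-.007,.0965],[.593,.090]),([-.0865,.133,.07],[.571,.232]),([0,0,0],[.6466,.0983])]
def res(p,full=False):
    r=np.r_[(proj(c,W(p,M))-T).ravel()/1.5,(proj(s,W(p,M))-S_).ravel()/2]
    q=np.r_[[(W(p,[a])[0,:2]-b)/.004 for a,b in pts]].ravel()
    return np.r_[r,q]
o=least_squares(res,[.645,.098,-.04],x_scale=[.01,.01,.01]);p=o.x;print(p,np.round(o.fun,1))
R=lambda v:np.round(v,4)
for n,y,w in (("L",.063,[.5445,.163]),("R",-.077,[.491,.029])):
    f=W(p,[[-.08,y,.0415]])[0];print(n,"shut face",R(f),"out",R(np.dot(f[:2]-w,[np.cos(p[2]),np.sin(p[2])])))
print("tab",R(W(p,[[-.048,-.007,.0965]])))
for n,cc in (("top",c),("scene",s)):
    k=4;x0,y0,x1,y1=(210,180,385,320) if n=="top" else (255,155,445,300)
    im=cv2.resize(cc["image"][y0:y1,x0:x1,::-1],None,fx=k,fy=k,interpolation=cv2.INTER_CUBIC)
    def box(a,b,col,z):
        q=(proj(cc,W(p,[[a[0],a[1],z],[b[0],a[1],z],[b[0],b[1],z],[a[0],b[1],z]]))-[x0,y0]+.5)*k
        cv2.polylines(im,[q.astype(int)],True,col,1)
    box((-.08,-.15),(.08,.15),(0,0,255),.08);box((-.066,-.013),(-.03,-.001),(0,255,0),.1095)
    box((-.082,-.023),(-.023,.149),(255,0,0),.0835)
    for y,d in ((.063,.025),(-.077,.075)): box((-.08-d,y-.051),(-.08-d+.004,y+.051),(0,255,255),.068)
    cv2.imwrite(f"pics/{n}fit.png",im)
E
python3 fit.py
```

```text
[ 0.64443511  0.09407694 -0.05722663] [ 0.2  1.1 -0.2  0.2 -0.7 -0.7  1.7  2.4 -1.2 -0.5 -0.4 -0.7  0.8 -0.
 -1.3 -0.  -0.5 -1.1]
L shut face [0.5682 0.1615 0.0415] out 0.0237
R shut face [0.5602 0.0218 0.0415] out 0.0695
tab [[0.5961 0.0898 0.0965]]
```

View pics/topfit.png

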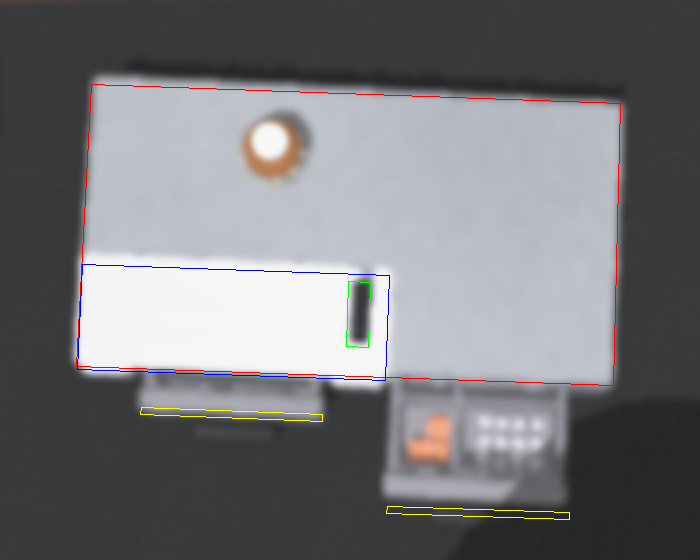

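The overlay fits the chest's top, slide and tab to about 1 px. The drawer fronts at rows 407 and 497 of the crop put them about 18 mm and 66 mm out, slightly less than the networks said. I'll work out the approach to the right drawer.

```bash
cat > t.py <<'E'
import sys
from h import *
from scipy.spatial.transform import Rotation as R
X,Y,YAW=.6444,.0945,-.053
def row(cx,cy,z,tilt):
    "row (cm,rad) for a TCP target given in the chest frame"
    s=robot.read_state();R0=R.from_quat(s["tcp_rot"]);a,b=np.cos(YAW),np.sin(YAW)
    p=np.array([X+a*cx-b*cy,Y+b*cx+a*cy,z])
    Rt=R.from_euler("z",YAW)*R.from_euler("x",np.pi)*R.from_euler("y",tilt)
    print("world",np.round(p,3),"row",np.round(R0.inv().apply(p-s["eef_pos"])*100,2),np.round((R0.inv()*Rt).as_rotvec(),3))
v=list(map(float,sys.argv[1:]))
for i in range(0,len(v),4): row(*v[i:i+4])
E
python3 t.py -.19 -.077 .2 0.3 -.175 -.077 .052 .3
```

```text
world [0.451 0.028 0.2  ] row [ 42.73 -45.44   3.93] [-0.066  0.295  0.439]
world [0.466 0.027 0.052] row [ 44.08 -44.8   18.73] [-0.066  0.295  0.439]
```

```bash
python3 -m pendant '[[42.7,-45.4,3.9,-0.066,0.295,0.439,0],[42.7,-45.4,3.9,-0.066,0.295,0.439,0],[42.7,-45.4,3.9,-0.066,0.295,0.439,0],[42.7,-45.4,3.9,-0.066,0.295,0.439,0],[42.7,-45.4,3.9,-0.066,0.295,0.439,0],[42.7,-45.4,3.9,-0.066,0.295,0.439,0],[42.7,-45.4,3.9,-0.066,0.295,0.439,0],[42.7,-45.4,3.9,-0.066,0.295,0.439,0],[42.7,-45.4,3.9,-0.066,0.295,0.439,0],[42.7,-45.4,3.9,-0.066,0.295,0.439,0],[42.7,-45.4,3.9,-0.066,0.295,0.439,0],[42.7,-45.4,3.9,-0.066,0.295,0.439,0],[42.7,-45.4,3.9,-0.066,0.295,0.439,0],[42.7,-45.4,3.9,-0.066,0.295,0.439,0],[42.7,-45.4,3.9,-0.066,0.295,0.439,0],[42.7,-45.4,3.9,-0.066,0.295,0.439,0],[42.7,-45.4,3.9,-0.066,0.295,0.439,0],[42.7,-45.4,3.9,-0.066,0.295,0.439,0]]'; python3 t.py -.19 -.077 .2 0.3 -.18 -.077 .052 .3
```

```text
clock: 2.8
eef_pos: [0.4505, 0.026, 0.2004]
tcp_rot: [0.988, -0.027, 0.149, 0.004]
force: [-0.2, -0.9, -0.7]
opening: -0.001
finger_force: 0.0
world [0.451 0.028 0.2  ] row [-0.02 -0.16  0.04] [ 0.    -0.    -0.002]
world [0.461 0.027 0.052] row [-3.44 -0.16 14.47] [ 0.    -0.    -0.002]
```

```bash
python3 -m pendant '[[-1.4,-0.15,6,0,0,0,0],[-2.6,-0.15,11,0,0,0,0],[-3.4,-0.15,14.5,0,0,0,0],[-3.4,-0.15,14.5,0,0,0,0],[-3.4,-0.15,14.5,0,0,0,0],[-3.4,-0.15,14.5,0,0,0,0]]'; python3 t.py -.18 -.077 .052 0.3 -.11 -.077 .052 .3 -.093 -.077 .052 .3
python3 - <<'E'
from h import *
cs=viewer.read_camera("scene");ct=viewer.read_camera("top")
a=cv2.resize(cs["image"][150:300,250:450,::-1],None,fx=4,fy=4,interpolation=cv2.INTER_CUBIC)
cv2.imwrite("pics/pre.png",a)
E
```

```text
clock: 3.4
eef_pos: [0.4627, 0.0273, 0.0553]
tcp_rot: [0.988, -0.026, 0.151, 0.004]
force: [-0.4, -1.2, 0.6]
opening: -0.0
finger_force: 0.0
world [0.461 0.027 0.052] row [-0.3   0.03  0.25] [ 0.001 -0.004  0.   ]
world [0.53  0.023 0.052] row [6.38 0.03 2.34] [ 0.001 -0.004  0.   ]
world [0.547 0.023 0.052] row [8.   0.03 2.85] [ 0.001 -0.004  0.   ]
```

View pics/pre.png

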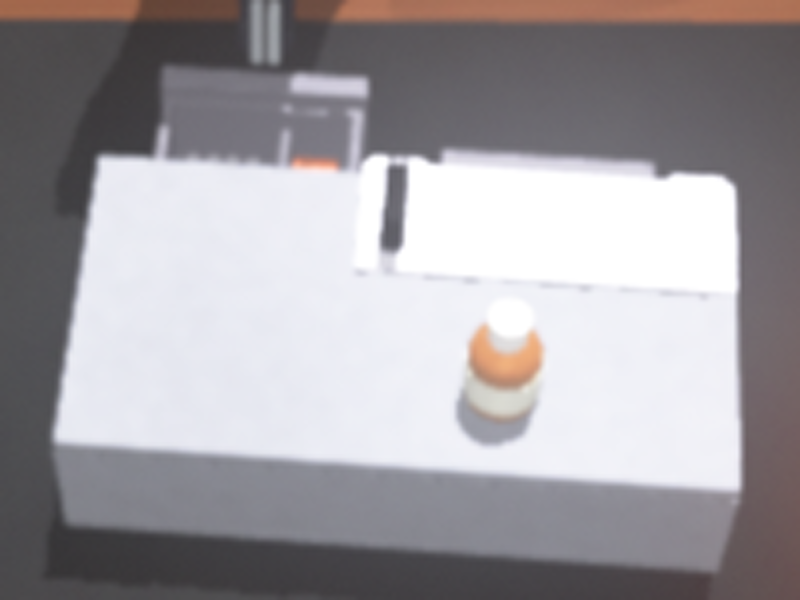

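The closed fingertips stand in front of the right drawer's bare face at (265,60), clear of the tongue. I'll push it most of the way in.

```bash
python3 -m pendant '[[0.4,0,0.12,0,0,0,0],[1.0,0,0.3,0,0,0,0],[1.6,0,0.49,0,0,0,0],[2.2,0,0.67,0,0,0,0],[2.8,0,0.86,0,0,0,0],[3.4,0,1.04,0,0,0,0],[4.0,0,1.23,0,0,0,0],[4.6,0,1.41,0,0,0,0],[5.2,0,1.6,0,0,0,0],[5.8,0,1.78,0,0,0,0],[6.4,0,1.97,0,0,0,0],[7.0,0,2.15,0,0,0,0],[7.2,0,2.21,0,0,0,0],[7.2,0,2.21,0,0,0,0]]'; python3 t.py  -.093 -.077 .052 .3
cat > look.py <<'E'
from h import *
c=viewer.read_camera("top");s=viewer.read_camera("scene")
for n,k in (("top",c),("scene",s)):
    for q in ("left_drawer_face","right_drawer_face","lock_tab","chest","flux_bottle"):
        print(n,q,[(np.round(d["centre"],4),round(d["conf"],2)) for d in viewer.spot_point(k,q)[:1]])
E
python3 look.py
```

```text
clock: 4.9
eef_pos: [0.5365, 0.0244, 0.0519]
tcp_rot: [0.988, -0.026, 0.149, 0.004]
force: [0.3, 0.5, -0.3]
opening: 0.002
finger_force: 0.0
world [0.547 0.023 0.052] row [1.06 0.13 0.32] [-0.001 -0.     0.001]
top left_drawer_face [(array([0.5418, 0.1597, 0.0389]), 0.61)]
top right_drawer_face [(array([0.547 , 0.0225, 0.0399]), 0.74)]
top lock_tab [(array([0.5949, 0.0875, 0.0939]), 0.97)]
top chest [(array([0.6435, 0.0972, 0.0023]), 0.88)]
top flux_bottle [(array([0.6885, 0.1371, 0.0787]), 0.62)]
scene left_drawer_face [(array([0.5447, 0.1665, 0.0413]), 0.62)]
scene right_drawer_face [(array([0.5476, 0.0273, 0.0388]), 0.55)]
scene lock_tab [(array([0.5993, 0.089 , 0.0977]), 0.77)]
scene chest [(array([ 0.6444,  0.0893, -0.0035]), 0.93)]
scene flux_bottle []
```

```bash
python3 -m pendant '[[0.2,0,0.06,0,0,0,0],[0.4,0,0.12,0,0,0,0],[0.6,0,0.18,0,0,0,0],[0.7,0,0.22,0,0,0,0],[0.8,0,0.25,0,0,0,0],[0.9,0,0.28,0,0,0,0],[0.9,0,0.28,0,0,0,0],[0.9,0,0.28,0,0,0,0]]'; python3 -m pendant '[[0.05,0,0.015,0,0,0,0],[0.1,0,0.03,0,0,0,0],[0.1,0,0.03,0,0,0,0]]';python3 -m pendant '[[0.05,0,0.015,0,0,0,0],[0.1,0,0.03,0,0,0,0],[0.1,0,0.03,0,0,0,0]]'
```

```text
clock: 6.3
eef_pos: [0.5456, 0.0237, 0.0518]
tcp_rot: [0.988, -0.026, 0.149, 0.004]
force: [-0.9, -0.3, 0.2]
opening: 0.002
finger_force: 0.2
clock: 6.6
eef_pos: [0.5465, 0.0237, 0.0518]
tcp_rot: [0.988, -0.026, 0.149, 0.004]
force: [-1.8, -0.4, -0.1]
opening: 0.0
finger_force: 0.6
clock: 6.9
eef_pos: [0.5475, 0.0236, 0.0518]
tcp_rot: [0.988, -0.026, 0.149, 0.004]
force: [-2.2, 0.5, 0.8]
opening: -0.001
finger_force: 1.5
```

```bash
for i in 1; do python3 -m pendant '[[0.05,0,0.015,0,0,0,0],[0.1,0,0.03,0,0,0,0],[0.1,0,0.03,0,0,0,0]]'; python3 -m pendant '[[0.05,0,0.015,0,0,0,0],[0.1,0,0.03,0,0,0,0],[0.1,0,0.03,0,0,0,0]]'; done | egrep 'pos|force:'; python3 look.py | egrep 'drawer|chest'
```

```text
eef_pos: [0.5477, 0.0236, 0.0516]
force: [-10.7, -1.0, 7.3]
finger_force: 5.4
eef_pos: [0.548, 0.0236, 0.0516]
force: [-18.2, -0.5, 13.9]
finger_force: 9.6
top left_drawer_face [(array([0.5388, 0.1636, 0.0379]), 0.82)]
top right_drawer_face [(array([0.5576, 0.0224, 0.0395]), 0.43)]
top chest [(array([0.6441, 0.0953, 0.002 ]), 0.82)]
scene left_drawer_face [(array([0.548 , 0.1643, 0.04  ]), 0.79)]
scene right_drawer_face []
scene chest [(array([ 0.6439,  0.091 , -0.0076]), 0.83)]
```

The stop came at TCP x = 0.5477, where the force rose from 2 N to 18 N, so the right drawer is shut. I'll back off and go over to the left one.

```bash
python3 -m pendant '[[-2,0,-0.6,0,0,0,0],[-5,0,-1.55,0,0,0,0],[-5.5,0,-1.7,0,0,0,0],[-5.5,-4,-1.7,0,0,0,0],[-5.5,-8,-1.7,0,0,0,0],[-5.5,-12,-1.7,0,0,0,0],[-5.5,-14,-1.7,0,0,0,0],[-5.5,-14,-1.7,0,0,0,0],[-5.5,-14,-1.7,0,0,0,0],[-5.5,-14,-1.7,0,0,0,0]]'; python3 t.py -.12 .063 .052 .3  -.0925 .063 .052 .3; python3 look.py | egrep 'drawer|chest'
```

```text
clock: 9.1
eef_pos: [0.4994, 0.1292, 0.0519]
tcp_rot: [0.989, -0.003, 0.149, -0.007]
force: [-0.3, 0.2, -0.5]
opening: 0.005
finger_force: 0.0
world [0.528 0.164 0.052] row [ 2.69 -3.47  0.87] [-0.028  0.001  0.042]
world [0.555 0.162 0.052] row [ 5.32 -3.33  1.68] [-0.028  0.001  0.042]
top left_drawer_face [(array([0.5387, 0.1632, 0.0376]), 0.8)]
top right_drawer_face [(array([0.5561, 0.0239, 0.0376]), 0.68)]
top chest [(array([0.6458, 0.0977, 0.0017]), 0.94)]
scene left_drawer_face [(array([0.596 , 0.0879, 0.0994]), 0.73)]
scene right_drawer_face [(array([0.5977, 0.0889, 0.098 ]), 0.21)]
scene chest [(array([ 0.6446,  0.094 , -0.0029]), 0.67)]
```

```bash
python3 -m pendant '[[0,0,0,0,0,0,0],[0,0,0,0,0,0,0],[0,0,0,0,0,0,0]]'; python3 t.py -.12 .063 .052 .3  -.0925 .063 .052 .3
```

```text
clock: 10.0
eef_pos: [0.4992, 0.1303, 0.0519]
tcp_rot: [0.989, -0.002, 0.149, -0.007]
force: [-0.4, -0.6, -0.3]
opening: -0.0
finger_force: 0.0
world [0.528 0.164 0.052] row [ 2.72 -3.36  0.88] [-0.029  0.001  0.044]
world [0.555 0.162 0.052] row [ 5.34 -3.22  1.69] [-0.029  0.001  0.044]
```

```bash
python3 -c "
from h import *;s=robot.read_state();print(np.round(s['joints'],3))"
python3 -m pendant '[[1,-1.2,0.3,-0.01,0,0.015,0],[1.8,-2.3,0.6,-0.02,0,0.03,0],[2.2,-3.3,0.7,-0.029,0,0.044,0],[2.2,-3.3,0.7,-0.029,0,0.044,0],[2.2,-3.3,0.7,-0.029,0,0.044,0]]'; python3 t.py -.12 .063 .052 .3  -.0925 .063 .052 .3;python3 -c "
from h import *;s=robot.read_state();print(np.round(s['joints'],3))"
```

```text
[-0.008 -0.524 -0.828  0.967  0.016  3.141]
clock: 10.5
eef_pos: [0.5218, 0.1292, 0.052]
tcp_rot: [0.989, -0.003, 0.149, -0.006]
force: [0.5, -0.6, 0.1]
opening: 0.001
finger_force: 0.0
world [0.528 0.164 0.052] row [ 0.56 -3.46  0.22] [-0.027  0.002  0.043]
world [0.555 0.162 0.052] row [ 3.19 -3.32  1.03] [-0.027  0.002  0.043]
[-0.009 -0.437 -0.766  0.943  0.014  3.141]
```

Joint 6 has reached its limit, 3.141. I'll back off and turn the tool half a turn about its own axis. That gives the same fingertip geometry with joint 6 near 0.

```bash
python3 -m pendant '[[-2,0,-0.6,0,0,-0.14,0],[-2,0,-0.6,0,0,-0.28,0],[-2,0,-0.6,0,0,-0.42,0],[-2,0,-0.6,0,0,-0.56,0],[-2,0,-0.6,0,0,-0.7,0],[-2,0,-0.6,0,0,-0.84,0],[-2,0,-0.6,0,0,-0.98,0],[-2,0,-0.6,0,0,-1.12,0],[-2,0,-0.6,0,0,-1.26,0],[-2,0,-0.6,0,0,-1.4,0],[-2,0,-0.6,0,0,-1.54,0],[-2,0,-0.6,0,0,-1.6,0],[-2,0,-0.6,0,0,-1.6,0]]' | egrep 'clock|pos|force:'
sed -i 's/\*R.from_euler("y",tilt)/*R.from_euler("y",tilt)*R.from_euler("z",np.pi)/' t.py
python3 t.py -.13 .063 .052 .3;python3 -c "
from h import *;s=robot.read_state();print(np.round(s['joints'],3))"
```

```text
clock: 11.8
eef_pos: [0.5009, 0.1293, 0.052]
force: [-0.2, 0.3, 0.3]
finger_force: 0.0
world [0.518 0.164 0.052] row [3.46 1.7  0.54] [ 0.02  -0.022 -1.497]
[-0.009 -0.517 -0.823  0.966  0.014  1.54 ]
```

```bash
python3 -m pendant '[[0.5,0,0,0,0,-0.14,0],[1,0,0,0,0,-0.28,0],[1.5,0,0,0,0,-0.42,0],[2,0,0,0,0,-0.56,0],[2.5,0,0,0,0,-0.7,0],[3,0,0,0,0,-0.84,0],[3.46,0,0,0,0,-0.98,0],[3.46,0.3,0.1,0.02,-0.022,-1.12,0],[3.46,0.7,0.2,0.02,-0.022,-1.26,0],[3.46,1.2,0.4,0.02,-0.022,-1.4,0],[3.46,1.7,0.54,0.02,-0.022,-1.497,0],[3.46,1.7,0.54,0.02,-0.022,-1.497,0],[3.46,1.7,0.54,0.02,-0.022,-1.497,0]]' | egrep 'clock|pos|force:'
python3 t.py -.13 .063 .052 .3  -.0925 .063 .052 .3;python3 -c "
from h import *;s=robot.read_state();print(np.round(s['joints'],3))"; python3 look.py | egrep 'drawer|chest'
```

```text
clock: 13.1
eef_pos: [0.5179, 0.1643, 0.0519]
force: [-0.5, 0.3, 0.7]
finger_force: 0.0
world [0.518 0.164 0.052] row [-0.01  0.   -0.01] [ 0.    -0.    -0.005]
world [0.555 0.162 0.052] row [-3.59  0.02  1.1 ] [ 0.    -0.    -0.005]
[ 0.09  -0.398 -0.737  0.934 -0.042  0.142]
top left_drawer_face [(array([0.5419, 0.1618, 0.0387]), 0.92)]
top right_drawer_face [(array([0.5569, 0.0231, 0.0397]), 0.73)]
top chest [(array([0.6455, 0.0974, 0.0011]), 0.57)]
scene left_drawer_face [(array([0.5461, 0.1615, 0.0403]), 0.66)]
scene right_drawer_face [(array([ 0.5886, -0.1602, -0.0049]), 0.31)]
scene chest [(array([ 0.6425,  0.0918, -0.0031]), 0.93)]
```

Now push left: forward is −x of the tool.

```bash
python3 -m pendant '[[-0.4,0,0.12,0,0,0,0],[-0.8,0,0.25,0,0,0,0],[-1.2,0,0.37,0,0,0,0],[-1.6,0,0.49,0,0,0,0],[-2.0,0,0.61,0,0,0,0],[-2.4,0,0.74,0,0,0,0],[-2.8,0,0.86,0,0,0,0],[-3.1,0,0.95,0,0,0,0],[-3.3,0,1.01,0,0,0,0],[-3.4,0,1.04,0,0,0,0],[-3.4,0,1.04,0,0,0,0],[-3.4,0,1.04,0,0,0,0]]' | egrep 'clock|pos|force:'
python3 -m pendant '[[-0.05,0,0.015,0,0,0,0],[-0.1,0,0.03,0,0,0,0],[-0.1,0,0.03,0,0,0,0]]'| egrep 'clock|pos|force:'; python3 -m pendant '[[-0.05,0,0.015,0,0,0,0],[-0.1,0,0.03,0,0,0,0],[-0.1,0,0.03,0,0,0,0]]'| egrep 'clock|pos|force:'
```

```text
clock: 14.9
eef_pos: [0.5538, 0.1625, 0.0523]
force: [-0.4, -0.5, 0.0]
finger_force: 0.2
clock: 15.2
eef_pos: [0.5548, 0.1624, 0.0522]
force: [-1.7, 0.0, -0.6]
finger_force: 0.6
clock: 15.5
eef_pos: [0.5559, 0.1623, 0.0522]
force: [-1.2, -0.2, 0.7]
finger_force: 0.6
```

```bash
python3 -m pendant '[[-0.05,0,0.015,0,0,0,0],[-0.1,0,0.03,0,0,0,0],[-0.1,0,0.03,0,0,0,0]]'| egrep 'clock|pos|force:'; python3 -m pendant '[[-0.05,0,0.015,0,0,0,0],[-0.1,0,0.03,0,0,0,0],[-0.1,0,0.03,0,0,0,0]]'| egrep 'clock|pos|force:'
```

```text
clock: 15.8
eef_pos: [0.5569, 0.1622, 0.0522]
force: [-1.1, 0.0, 0.6]
finger_force: 0.5
clock: 16.1
eef_pos: [0.5577, 0.1622, 0.0521]
force: [-3.2, 1.1, 1.9]
finger_force: 1.9
```

```bash
python3 -m pendant '[[-0.05,0,0.015,0,0,0,0],[-0.1,0,0.03,0,0,0,0],[-0.1,0,0.03,0,0,0,0]]'| egrep 'clock|pos|force:';  python3 t.py -.12 .025 .16 0 -.048 .025 .16 0 -.048 .025 .1 0;python3 look.py
```

```text
clock: 16.4
eef_pos: [0.5579, 0.1622, 0.052]
force: [-11.3, -0.1, 7.0]
finger_force: 5.6
world [0.526 0.126 0.16 ] row [ -0.3   -3.8  -11.21] [ 0.     0.298 -0.001]
world [0.598 0.122 0.16 ] row [-7.19 -3.79 -9.09] [ 0.     0.298 -0.001]
world [0.598 0.122 0.1  ] row [-5.42 -3.8  -3.36] [ 0.     0.298 -0.001]
top left_drawer_face [(array([0.5665, 0.1597, 0.0394]), 0.46)]
top right_drawer_face [(array([0.5569, 0.0219, 0.037 ]), 0.63)]
top lock_tab [(array([0.5929, 0.0863, 0.0931]), 0.82)]
top chest [(array([0.6437, 0.097 , 0.0047]), 0.76)]
top flux_bottle [(array([0.6833, 0.1382, 0.0811]), 0.55)]
scene left_drawer_face []
scene right_drawer_face []
scene lock_tab [(array([0.598 , 0.0902, 0.097 ]), 0.7)]
scene chest [(array([ 0.6428,  0.0928, -0.0055]), 0.72)]
scene flux_bottle [(array([0.6823, 0.1356, 0.0813]), 0.81)]
```

Both drawers are against their stops. I'll retreat, rise, straighten the tool, and come down just left of the tab.

```bash
python3 -m pendant '[[2,0,-0.6,0,0,0,0],[3,0,-3,0,0,0,0],[2,-1.5,-7,0,0.1,0,0],[0,-3,-11,0,0.2,0,0],[-0.3,-3.8,-11.2,0,0.298,0,0],[-3.5,-3.8,-10.2,0,0.298,0,0],[-7.2,-3.8,-9.1,0,0.298,0,0],[-7.2,-3.8,-9.1,0,0.298,0,0],[-7.2,-3.8,-9.1,0,0.298,0,0],[-7.2,-3.8,-9.1,0,0.298,0,0],[-7.2,-3.8,-9.1,0,0.298,0,0]]'| egrep 'clock|pos|force:';  python3 t.py -.048 .025 .16 0 -.048 .025 .1 0 -.048 -.022 .1 0
python3 - <<'E'
from h import *
c=viewer.read_camera("scene");cv2.imwrite("pics/tab.png",cv2.resize(c["image"][150:300,250:450,::-1],None,fx=3,fy=3,interpolation=cv2.INTER_CUBIC))
E
```

```text
clock: 18.1
eef_pos: [0.5982, 0.122, 0.1613]
force: [-0.2, -0.1, 0.1]
finger_force: 0.0
world [0.598 0.122 0.16 ] row [ 0.04 -0.    0.13] [ 0.001  0.004 -0.001]
world [0.598 0.122 0.1  ] row [ 0.07 -0.01  6.13] [ 0.001  0.004 -0.001]
world [0.595 0.075 0.1  ] row [ 0.06 -4.71  6.12] [ 0.001  0.004 -0.001]
```

View pics/tab.png

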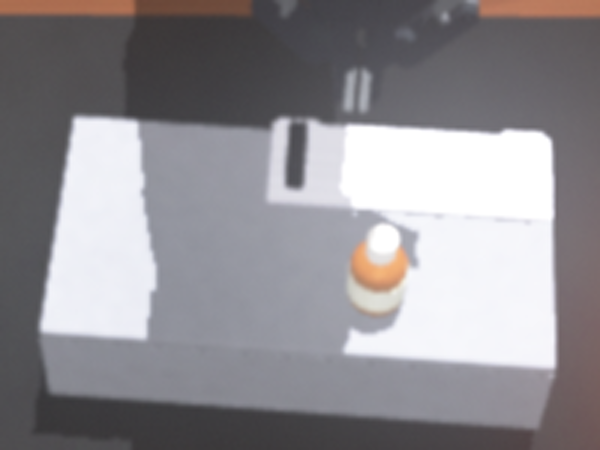

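Neither drawer stands out any more. The fingertips hover at (357,90), left of the tab at (296,155) as the robot sees it. Next I go down and push.

```bash
python3 -m pendant '[[0,0,3,0,0,0,0],[0,0,5,0,0,0,0],[0,0,6,0,0,0,0],[0,0,6,0,0,0,0],[0,0,6,0,0,0,0],[0,0,6,0,0,0,0]]'| egrep 'clock|pos|force:'
python3 -m pendant '[[0,-0.4,0,0,0,0,0],[0,-0.8,0,0,0,0,0],[0,-1.2,0,0,0,0,0],[0,-1.6,0,0,0,0,0],[0,-2.0,0,0,0,0,0],[0,-2.4,0,0,0,0,0],[0,-2.8,0,0,0,0,0],[0,-3.2,0,0,0,0,0],[0,-3.6,0,0,0,0,0],[0,-3.8,0,0,0,0,0],[0,-3.8,0,0,0,0,0],[0,-3.8,0,0,0,0,0]]'| egrep 'clock|pos|force:';python3 look.py | egrep 'tab|chest'
```

```text
clock: 18.75
eef_pos: [0.5996, 0.1218, 0.102]
force: [0.1, 0.1, -0.2]
finger_force: 0.0
clock: 19.95
eef_pos: [0.5967, 0.0835, 0.1002]
force: [-1.3, 0.5, -0.2]
finger_force: 0.0
top lock_tab []
top chest []
scene lock_tab [(array([0.5939, 0.0625, 0.0998]), 0.68)]
scene chest [(array([ 0.6448,  0.0916, -0.0046]), 0.65)]
```

```bash
python3 -m pendant '[[0,-0.2,0,0,0,0,0],[0,-0.4,0,0,0,0,0],[0,-0.5,0,0,0,0,0],[0,-0.6,0,0,0,0,0],[0,-0.6,0,0,0,0,0],[0,-0.6,0,0,0,0,0]]'| egrep 'clock|pos|force:'
python3 -m pendant '[[0,-0.05,0,0,0,0,0],[0,-0.1,0,0,0,0,0],[0,-0.1,0,0,0,0,0]]'| egrep 'clock|pos|force:';python3 -m pendant '[[0,-0.05,0,0,0,0,0],[0,-0.1,0,0,0,0,0],[0,-0.1,0,0,0,0,0]]'| egrep 'clock|pos|force:'
```

```text
clock: 21.15
eef_pos: [0.5964, 0.0778, 0.1004]
force: [-0.2, 0.5, 1.2]
finger_force: 0.5
clock: 21.45
eef_pos: [0.5963, 0.0769, 0.1004]
force: [-0.7, 1.2, -0.9]
finger_force: 0.9
clock: 21.75
eef_pos: [0.5963, 0.0758, 0.1004]
force: [-1.0, 1.9, 0.6]
finger_force: 0.9
```

```bash
python3 -m pendant '[[0,-0.05,0,0,0,0,0],[0,-0.1,0,0,0,0,0],[0,-0.1,0,0,0,0,0]]'| egrep 'clock|pos|force:';python3 -m pendant '[[0,-0.05,0,0,0,0,0],[0,-0.1,0,0,0,0,0],[0,-0.1,0,0,0,0,0]]'| egrep 'clock|pos|force:';python3 look.py | egrep 'tab|chest'
```

```text
clock: 22.05
eef_pos: [0.5962, 0.0748, 0.1004]
force: [-1.0, 0.8, 0.1]
finger_force: 0.9
clock: 22.35
eef_pos: [0.5962, 0.0738, 0.1004]
force: [-1.1, 2.0, 0.3]
finger_force: 0.9
top lock_tab []
top chest []
scene lock_tab [(array([0.5963, 0.0549, 0.1008]), 0.74)]
scene chest [(array([ 0.6442,  0.0917, -0.0043]), 0.9)]
```

```bash
python3 -m pendant '[[0,-0.05,0,0,0,0,0],[0,-0.1,0,0,0,0,0],[0,-0.1,0,0,0,0,0]]'| egrep 'clock|pos|force:';python3 -m pendant '[[0,-0.05,0,0,0,0,0],[0,-0.1,0,0,0,0,0],[0,-0.1,0,0,0,0,0]]'| egrep 'clock|pos|force:'
```

```text
clock: 23.25
eef_pos: [0.5962, 0.0735, 0.1004]
force: [-0.3, 5.0, -0.5]
finger_force: 2.7
clock: 23.55
eef_pos: [0.5962, 0.0734, 0.1004]
force: [0.3, 9.8, -0.8]
finger_force: 4.9
```

At the stop: the force rose to 10 N with no travel. I'll retreat left off the tab, go up, and back toward the robot, then check.

```bash
python3 -m pendant '[[0,0.7,0,0,0,0,0],[0,1.2,0,0,0,0,0],[0,1.2,-3,0,0,0,0],[0,1.2,-8,0,0,0,0],[0,1.2,-12,0,0,0,0],[5,1.2,-13,0,0,0,0],[10,1.2,-13,0,0,0,0],[15,1.2,-13,0,0,0,0],[15,1.2,-13,0,0,0,0],[15,1.2,-13,0,0,0,0],[15,1.2,-13,0,0,0,0]]'| egrep 'clock|pos|force:'
sed -e 's/-\.013),(-\.03,-\.001/-.049),(-.03,-.037/' -e 's/-\.023),(-\.023,\.149/-.059),(-.023,.113/' -e 's/\.063,\.025/.063,.0/;s/-\.077,\.075/-.077,0/' -e 's/topfit/x/' fit.py > fit2.py
python3 - <<'E'
src=open('fit2.py').read().replace('{n}fit','{n}end').replace('p=o.x','p=[.6444,.0942,-.057]')
exec(src)
im=[cv2.resize(cv2.imread(f"pics/{n}end.png"),(400,300)) for n in("top","scene")]
cv2.imwrite("pics/end.png",cv2.hconcat(im))
E
python3 look.py
```

```text
clock: 24.65
eef_pos: [0.4477, 0.0917, 0.2305]
force: [0.4, 0.0, 0.1]
finger_force: 0.0
[0.6444, 0.0942, -0.057] [ 0.2  1.1 -0.2  0.2 -0.7 -0.7  1.7  2.4 -1.2 -0.5 -0.4 -0.7  0.8 -0.
 -1.3 -0.  -0.5 -1.1]
L shut face [0.5681 0.1617 0.0415] out 0.0237
R shut face [0.5601 0.0219 0.0415] out 0.0694
tab [[0.5961 0.0899 0.0965]]
top left_drawer_face [(array([0.5674, 0.1607, 0.0408]), 0.42)]
top right_drawer_face [(array([0.5579, 0.0219, 0.0387]), 0.56)]
top lock_tab [(array([0.5936, 0.0532, 0.093 ]), 0.86)]
top chest []
top flux_bottle [(array([0.6866, 0.1372, 0.0806]), 0.8)]
scene left_drawer_face []
scene right_drawer_face []
scene lock_tab [(array([0.5956, 0.0545, 0.0978]), 0.68)]
scene chest [(array([ 0.6434,  0.0927, -0.0038]), 0.84)]
scene flux_bottle [(array([0.6852, 0.1388, 0.082 ]), 0.89)]
```

View pics/end.png

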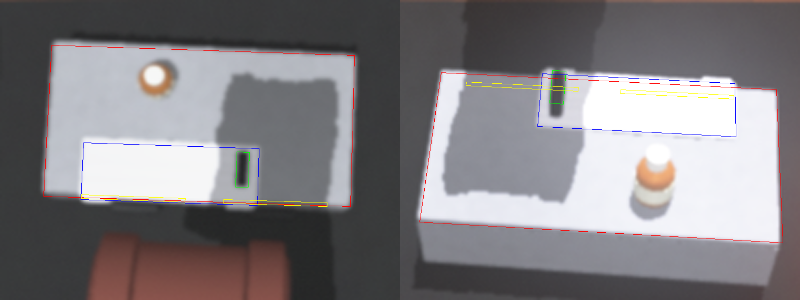

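In both views the slide and tab match the locked model, with the tab at (241,168) and (557,92). The drawers are flush, the chest and bottle have not moved, and the arm is clear.

```bash
python3 -c "
from h import *;print(robot.hand_in())"
```

```text
the job is handed in; nothing more can be done
None
```

Both drawers are pushed shut against their stops, and the lock slide is across to its stop (about 36 mm). The chest and bottle show no movement, the jar and multimeter were not approached, the arm is clear, and the job was handed in at about 25 s; no verdict came back.

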